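Release and slide off the compost caddy's filter cover

ROBOT

A 6-joint arm with a two-finger parallel gripper is mounted at the origin on the work surface. World frame = base frame: x ahead of the robot, y to its left, z up, the work surface at z = 0. Lengths are in m, angles in rad, forces in N, time in s.
With the tool pointing down it reaches from about 0.225 to 0.875 m from the base axis. Payload 3.4 kg.
Tool frame: the origin (TCP) lies between the finger pads; the fingertips stand 8 mm ahead of it and the grasp point (between the pads) lies 11 mm behind it; z points along the fingers, y is the line along which they close (so a half turn about z gives the same grasp; the last joint's range is limited). The gripper opens to 85 mm and grips with 20 to 120 N. Pads are 22 mm wide; open, the fingers measure 114 mm over their backs; the gripper's body (76 mm by 85 mm) begins 54 mm behind the grasp point. The pads swing forward as they close: fully open they stand 13 mm farther back than shut.
Start: joints at [-1.269, 0.276, 1.505, -0, 1.361, -0.121], TCP at [0.236, -0.524, 0.239] pointing down, gripper open.
Joint ranges: [-2.89, 2.89], [-0.75, 2.08], [0.22, 2.7], [-1.18, 4.32], [0.11, 2.71], [-2.7, 2.7]. Speed limits (rad/s): [2.57, 2.57, 3.14, 3.14, 3.14, 3.14].

INTERFACE

Orientations are given as a unit quaternion [w, x, y, z].
In Python, from rig import manip gives the robot as it stands.
- The arm moves only by the tool move_arm, never from a script. Its argument "deltas" is a list that holds one entry, the list of rows, each a list of 5 numbers: the shift along the tool's x, y, z normalised to -1 to 1, where 1 is 80 cm, then the turn about the tool's z normalised to -1 to 1, where 1 is 120 degrees, then the closure, from -1 (fully open) to 1 (shut). In form: [[[tx, ty, tz, twist, grip], ...]]. A call has 1 to 12 rows; each row is the pose to reach, as a shift and turn from the pose commanded when the call began, along the tool's axes at that moment; what a row does not reach only later rows make up. A row lasts 1/10 s, in which the tool goes at most 50 mm and 8.59 degrees, less where a joint would pass 70% of its speed; a pose out of reach is approached as far as the arm can. A call with a number of a shift or a turn outside -1 to 1 is refused whole. A call with a gripper value outside its range is refused whole. The fingers move at their own pace and stop on an object; "squeeze" is the grip in N (left out, the last holds). Time passes only in rows, so rows that repeat a pose let the fingers close. It gives the time, the measured TCP pose, the force, the opening and the grip force at its end, in the units of the state.
- manip.get_state(): the state, without advancing time (a new reading comes with each control period).
- manip.get_image(name): name is "side" or "top"; returns the picture (400x640x3 uint8, red, green, blue); there is no depth.
- manip.camera_params(name): a dict with "fx", "fy", "cx", "cy" (pixels), "R" (3x3) and "t" (3): a world point X has camera coordinates R X + t. Camera axes: x right, y down, z forward; pixel columns grow to the right and rows downward; lengths in m; the calibration is good to about 2 mm. A picture is of the moment at which its call begins. camera_params takes no time and is no camera call.
- manip.sign_off(): hands the job in; it is judged then, once.
The state is a dict: "clock": time; "qpos": joint angles; "qd": joint speeds; "effort": joint torques, N m; "position": TCP position; "ee_rot": TCP orientation; "contact_force": force on the tool from outside, world axes, zero at the start; "moment": the same for the moment, N m; "width": finger opening in m; "gripper_force": force on a finger pad.
Only numpy, scipy, OpenCV 4.12 (cv2) and the standard library are available. Lean on these libraries where they do the work, as an engineer would, in place of code of your own. Each camera call takes 0.05 s, during which the arm holds its last target. There are 200 camera calls.

TASK

Open the filter bay of the steel compost caddy for airing: press the red snap tab on its top fully in, then push the released white cover along its track, away from the filter, until the square filter opening is completely uncovered. Leave the cover lying flat between the rails on the caddy's top and the tab pressed in; do not lift the cover, and leave the creamer, pepper shaker, clip and tins where they stand.

Things in the scene. Friction and masses are not known exactly. Their poses are not given: they have to be found in the camera images.
- caddy: Steel compost caddy with a flat grey top (the deck) 110 mm above the counter; fixed, may face any way. 250 mm long (its x), 157 wide (its y, -97 to +60). Origin on the counter under the track's centre line; z up, +x is the way the cover is pushed. Black rails 7 mm high along x at y = -50 and +50 mm guide the cover; end lips 6 mm high have inner faces at x = -112 and +117 mm.
- bay (a point): Centre of the square filter opening in the deck, at deck level (caddy x -65, y 0, z 110 mm). It is 70 x 70 mm (caddy x -100 to -30) with a black filter 16 mm down. At the start the cover is centred over it.
- tab_top (a point): Centre of the top of the snap tab's press pad: a red block 34 x 34 mm beyond the -y rail (caddy x -13, y -75 mm), its top 22 mm above the deck when out, 12 mm when fully in. A red catch bar runs from it across the track just ahead of the cover's +x edge; 8 mm above the deck, it stops the cover; fully in, it is 2 mm below the deck.
- snap_tab (a joint): Travel of the snap tab straight down: 0 out (cover locked), 0.010 m fully in against its stop (cover free; it is free from about 0.0085). It moves at a steady push of about 5 N, has no return spring and stays where it is left.
- cover: White plastic filter cover, loose, a plate 90 x 90 x 12 mm, about 0.2 kg, lying on the deck between the rails with 2 mm play each side. Origin at the centre of its underside; its axes are parallel to the caddy's. It starts at caddy x of about -65 mm; the opening is clear once it is at x +18 mm or more, and the end lip stops it at +72 mm.
- rib (a point): Centre of the cover's upright push rib, 23 mm above the cover's underside: a white bar 60 mm long (across the track, along y), 10 mm thick (along x), standing 22 mm above the plate's top at the middle of the cover.
- creamer: White ceramic creamer with a handle, 68 mm across, 80 mm high, loose beside the caddy. Origin at the centre of its underside. Leave alone.
- shaker: Glass pepper shaker with a steel cap, 42 mm across, 85 mm high, loose beside the caddy. Origin at the centre of its underside. Leave alone.
- clip: Red plastic bag clip, 75 x 26 x 19 mm, lying loose on the counter. Origin under its centre. Not part of the caddy; leave alone.
- tins: Three-tier stack of round steel tins latched together, 113 mm across, 168 mm high with its handle, loose on the counter to the robot's left. Origin at the centre of its underside. Leave alone.

How it is judged:
On the way, in this order (a step that is already met when the one before it is completed fails the run):
1. the snap tab is pressed in while the cover is still on its seat (value of joint snap_tab above 0.0085 m and x of cover in the frame of caddy below -0.05 m), for 0.1 s.
2. the cover is pushed along its track until the filter opening is uncovered (x of cover in the frame of caddy above 0.018 m), for 0.2 s.
At the end, for the whole second after the job is handed in: The snap tab is in (8.5 mm or more of its 10 mm), the cover lies at rest and flat (within 0.05 rad, underside within 5 mm of the deck) between the rails, its origin at caddy x +18 to +80 mm so that the opening is uncovered, and the four bystanders are within 20 mm of where they stood (value of joint snap_tab above 0.0085 m and x of cover in the frame of caddy between 0.018 and 0.08 m and y of cover in the frame of caddy between -0.008 and 0.008 m and z of cover in the frame of caddy between 0.105 and 0.114 m and angle between cover's own z axis and vertical below 0.05 rad and linear speed of cover below 0.01 m/s and distance of each of creamer, shaker, clip, tins from where it was at the start of the episode below 0.02 m); the robot touches nothing.
It fails at once if the cover is lifted more than 12 mm off the deck (z of cover in the frame of caddy above 0.122 m).
It fails at once if the creamer is moved more than 20 mm (distance of creamer from where it was at the start of the episode above 0.02 m).
It fails at once if the shaker is moved more than 20 mm (distance of shaker from where it was at the start of the episode above 0.02 m).
It fails at once if the clip is moved more than 20 mm (distance of clip from where it was at the start of the episode above 0.02 m).
It fails at once if the tins is moved more than 20 mm (distance of tins from where it was at the start of the episode above 0.02 m).
It also fails if it takes over 38 s, if anything falls off the work surface, if the arm or the gripper's body presses on something with over 40 N, if the wrist force passes 120 N, or if a joint passes its speed limit or range.

## Working session

There is one attempt and no reset: what is moved stays moved. The work goes in short steps, Python scripts to look and compute and a tool call to move; the robot and the scene stay as the last step left them, time stands still between calls to the robot, and variables do not carry over. Pictures are saved under pics/ and viewed, at most 10 in all, crops included, and the job is handed in when it is done.

Besides the shell and the picture viewer there is one more tool, called after "Request:" in YAML: its name, and indented under it one key for each argument. move_arm: Moves the arm, as the interface text tells. Scaled input: -1 to 1 covers 80 cm each way for a shift and 120 degrees each way for a turn. Its arguments: {"type":"object","properties":{"deltas":{"type":"array","items":{"type":"array","items":{"type":"array","items":{"type":"number","minimum":-1,"maximum":1}}}},"squeeze":{"type":"number"}},"required":["deltas"]}

```bash
mkdir -p pics
python3 - <<'E'
from rig import manip
import cv2
for n in("side","top"):
    cv2.imwrite(f"pics/{n}0.png",manip.get_image(n)[:,:,::-1])
    p=manip.camera_params(n);print(n,p)
s=manip.get_state();print(s)
E
```

```text
side {'fx': 495.0499172555339, 'fy': 495.0499172555339, 'cx': 318.33895171622595, 'cy': 206.40936674793653, 'R': array([[-0.98527219, -0.1709333 ,  0.00452928],
       [-0.12638971,  0.71016774, -0.6925947 ],
       [ 0.11517095, -0.68296675, -0.72131274]]), 't': array([0.58930705, 0.0327384 , 1.39696561])}
top {'fx': 517.9574504067186, 'fy': 517.9574504067186, 'cx': 320.3223118953143, 'cy': 197.17959786547016, 'R': array([[ 0.01653466, -0.99961624,  0.02222552],
       [-0.99784497, -0.01790888, -0.06312434],
       [ 0.06349815, -0.02113389, -0.99775816]]), 't': array([0.12452381, 0.57774901, 1.18595472])}
{'clock': 0.1, 'qpos': array([-1.26901339e+00,  2.76544221e-01,  1.50602218e+00,  6.08497445e-08,
        1.36072877e+00, -1.20995245e-01]), 'qd': array([-0.00185304, -0.00069846, -0.00176364,  0.00130874,  0.00127129,
        0.00016828]), 'effort': array([ 1.27292624e-03, -4.17699051e+01, -2.46405065e+01, -2.17015263e-04,
        5.84628011e-03, -5.37417257e-07]), 'position': array([ 0.23577567, -0.52391798,  0.23851287]), 'ee_rot': array([-8.47790465e-04,  9.77740048e-01,  2.09818191e-01, -7.68145831e-05]), 'contact_force': array([0.26185496, 0.08039036, 0.22613759]), 'moment': array([-0.03886915,  0.00449641,  0.03756435]), 'gripper_force': 0.0, 'width': 0.08504275937568176}
```

View pics/top0.png

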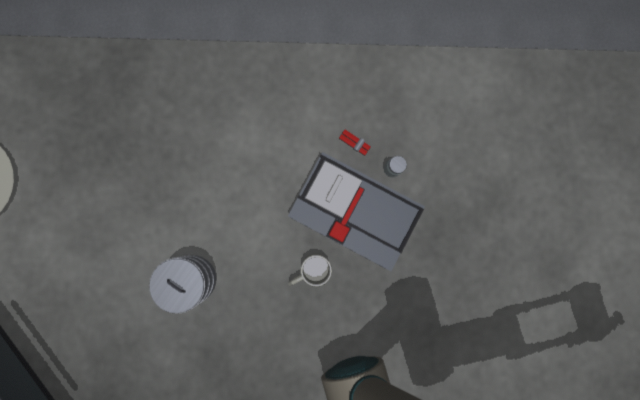

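View pics/side0.png

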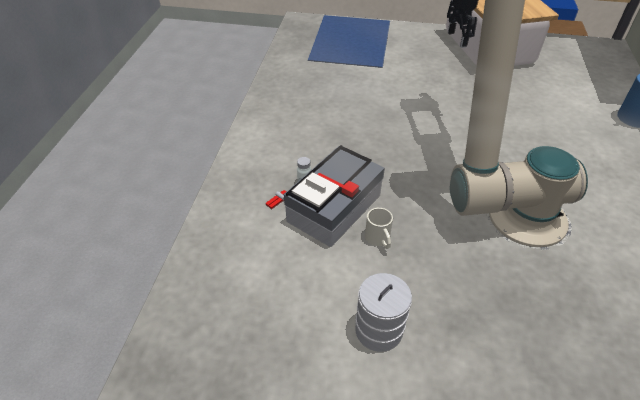

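The top view shows the caddy at about (355,210), its cover at (333,188) and the red pad at (340,232). The creamer is at (315,268), the shaker at (397,165) and the clip at (355,142). The side view agrees, with the pad at (349,188). I'll enlarge both.

Run:
```python
import cv2
a=cv2.imread("pics/top0.png")[140:280,280:430];cv2.imwrite("pics/topc.png",cv2.resize(a,None,fx=4,fy=4,interpolation=cv2.INTER_CUBIC))
a=cv2.imread("pics/side0.png")[140:250,260:400];cv2.imwrite("pics/sidec.png",cv2.resize(a,None,fx=5,fy=5,interpolation=cv2.INTER_CUBIC))
```

```text
(no output)
```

View pics/topc.png

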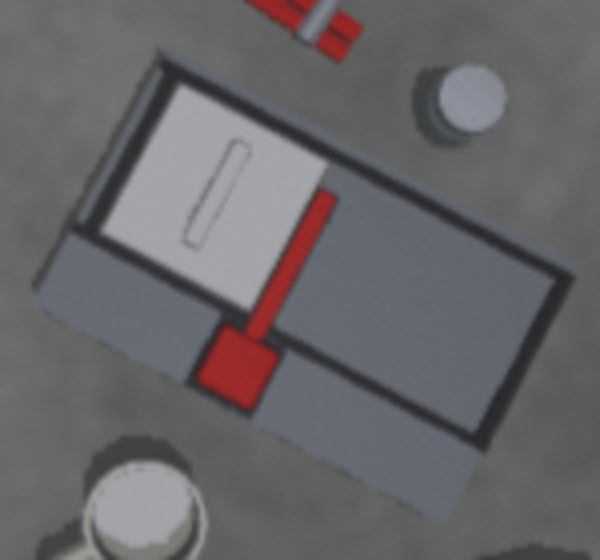

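View pics/sidec.png

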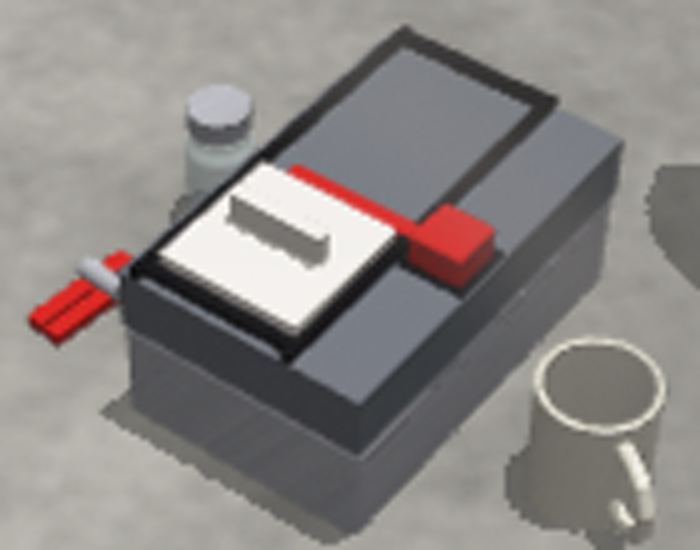

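```bash
cat > fit.py <<'E'
import numpy as np
from rig import manip
from scipy.optimize import least_squares
C=[(-110,45,122),(-20,45,122),(-20,-45,122),(-110,-45,122),(-30,-58,132),(4,-58,132),(4,-92,132),(-30,-92,132)]
P=np.array(C)/1e3
T=np.array([(180,83),(328,163),(252,312),(100,234),(227,326),(284,351),(249,411),(197,388)])/4+[280,140]
S=np.array([(160,252),(268,163),(398,232),(297,330),(408,238),(450,204),(495,240),(462,262)])/5+[260,140]
def W(v,P):
    c,s=np.cos(v[2]),np.sin(v[2]);P=np.asarray(P)
    return P@np.array([[c,-s,0],[s,c,0],[0,0,1]]).T+[v[0],v[1],0]
def proj(n,X):
    p=manip.camera_params(n);q=X@p["R"].T+p["t"]
    return np.c_[p["fx"]*q[:,0]/q[:,2]+p["cx"],p["fy"]*q[:,1]/q[:,2]+p["cy"]]
if __name__=="__main__":
    f=lambda v:np.r_[proj("top",W(v,P))-T,proj("side",W(v,P))-S].ravel()
    r=least_squares(f,[.5,-.1,-2],loss="soft_l1");v=r.x
    print(v,np.degrees(v[2]),f(v).reshape(-1,2).round(1).tolist())
    s=manip.get_state();w,x,y,z=s["ee_rot"];from scipy.spatial.transform import Rotation as R
    A=R.from_quat([x,y,z,w]);print(A.as_matrix().round(4))
    xc=np.array([np.cos(v[2]),np.sin(v[2]),0]); print("caddy x in tool",A.inv().apply(xc))
    for n,q in dict(pad=(-.013,-.075,.132),rib=(-.065,0,.133)).items():
        X=W(v,[q])[0];print(n,X,A.inv().apply(X-s["position"]))
    for n,(px,h) in dict(creamer=((315,266),.08),shaker=((397.5,164.5),.085)).items():
        p=manip.camera_params("top");d=p["R"].T@[(px[0]-p["cx"])/p["fx"],(px[1]-p["cy"])/p["fy"],1];o=-p["R"].T@p["t"]
        X=o+d*(h-o[2])/d[2];Y=X-[v[0],v[1],0];print(n,X,Y@xc,Y@[-xc[1],xc[0],0])
E
python3 fit.py
```

```text
[ 0.55658428  0.05072758 -2.03846329] -116.79534334011515 [[-0.3, 0.2], [0.2, -0.2], [-0.4, 0.1], [-0.0, -0.3], [-1.0, -0.3], [-0.8, 1.0], [0.4, 0.5], [-1.0, -1.4], [-0.0, -0.1], [-0.9, -0.8], [0.3, -0.8], [0.2, -0.8], [0.3, -0.6], [-0.7, -0.9], [1.0, -2.8], [0.4, 0.1]]
[[ 9.120e-01  4.103e-01 -5.000e-04]
 [ 4.103e-01 -9.120e-01  1.600e-03]
 [ 2.000e-04 -1.700e-03 -1.000e+00]]
caddy x in tool [-0.77735172  0.62906503 -0.00122295]
pad [0.49549806 0.09614205 0.132     ] [ 0.49124041 -0.45872164  0.10738928]
rib [0.5858866  0.10874804 0.133     ] [ 0.57884287 -0.4331334   0.10636404]
creamer [0.42089579 0.14492616 0.08      ] -0.022914714168528773 -0.16358377625131013
shaker [ 0.64648038 -0.03320661  0.085     ] 0.03439593619708093 0.11808123794485141
```

Request:
move_arm:
  deltas:
    - [[0.614, -0.573, 0.05, -0.325, 1], [0.614, -0.573, 0.05, -0.325, 1], [0.614, -0.573, 0.05, -0.325, 1], [0.614, -0.573, 0.05, -0.325, 1], [0.614, -0.573, 0.05, -0.325, 1], [0.614, -0.573, 0.05, -0.325, 1], [0.614, -0.573, 0.05, -0.325, 1], [0.614, -0.573, 0.05, -0.325, 1], [0.614, -0.573, 0.05, -0.325, 1], [0.614, -0.573, 0.05, -0.325, 1], [0.614, -0.573, 0.05, -0.325, 1], [0.614, -0.573, 0.05, -0.325, 1]]

```text
clock: 1.3
position: [0.4678, 0.03, 0.2034]
ee_rot: [0.0, 0.852, 0.524, -0.0]
contact_force: [0.8, -0.7, -0.8]
width: -0.0002
gripper_force: 0.0
```

Request:
move_arm:
  deltas:
    - [[0.085, 0, 0, 0, 1], [0.085, 0, 0, 0, 1], [0.085, 0, 0, 0, 1], [0.085, 0, 0, 0, 1]]

```text
clock: 1.7
position: [0.4976, 0.0885, 0.2031]
ee_rot: [-0.0, 0.851, 0.525, -0.001]
contact_force: [-0.7, 0.3, -0.1]
width: 0.0001
gripper_force: 0.0
```

```bash
cat > rel.py <<'E'
import numpy as np,sys
from rig import manip
from fit import W
from scipy.spatial.transform import Rotation as R
s=manip.get_state();w,x,y,z=s["ee_rot"];A=R.from_quat([x,y,z,w])
v=[0.55658428,0.05072758,-2.03846329]
c=R.from_euler("z",v[2]).inv()
print("t",s["clock"],"tcp in caddy",c.apply(s["position"]-[v[0],v[1],0]).round(4),"caddy x in tool",A.inv().apply(c.inv().apply([1,0,0])).round(3),"F",s["contact_force"].round(1))
for n,q in dict(pad=(-.013,-.075,.132),rib=(-.065,0,.133)).items():
    print(n,(A.inv().apply(W(v,[q])[0]-s["position"])/.8).round(4))
E
python3 rel.py; python3 -c "
from rig import manip;import cv2
for n,(r,c) in dict(top=((120,300),(250,450)),side=((100,260),(230,430))).items():
    cv2.imwrite(f'pics/{n}1.png',cv2.resize(manip.get_image(n)[r[0]:r[1],c[0]:c[1],::-1],None,fx=3,fy=3,interpolation=cv2.INTER_CUBIC))"
```

```text
t 1.7 tcp in caddy [-0.0071 -0.0697  0.2031] caddy x in tool [-1.    -0.002  0.002] F [-0.7  0.3 -0.1]
pad [ 0.0075 -0.0065  0.0888]
rib [0.0723 0.0874 0.0873]
```

View pics/side1.png

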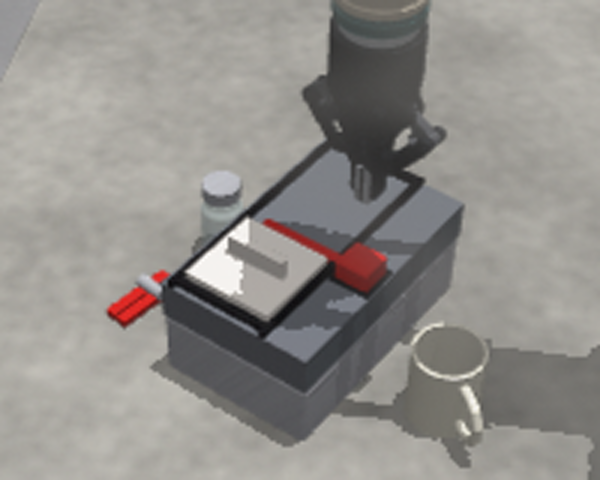

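The side view shows the closed fingers at about (365,185) in the crop, hanging clear above the deck. Next I'll move over the pad and lower the fingers.

Request:
move_arm:
  deltas:
    - [[0.0075, -0.0065, 0.03, 0, 1], [0.0075, -0.0065, 0.06, 0, 1], [0.0075, -0.0065, 0.07, 0, 1], [0.0075, -0.0065, 0.075, 0, 1], [0.0075, -0.0065, 0.08, 0, 1], [0.0075, -0.0065, 0.0825, 0, 1], [0.0075, -0.0065, 0.085, 0, 1], [0.0075, -0.0065, 0.0875, 0, 1], [0.0075, -0.0065, 0.0875, 0, 1]]

```text
clock: 2.7
position: [0.4969, 0.0958, 0.1341]
ee_rot: [0.001, 0.852, 0.524, 0.0]
contact_force: [0.2, -4.0, 3.9]
width: 0.0003
gripper_force: 2.3
```

```bash
python3 rel.py
```

```text
t 2.7 tcp in caddy [-0.0133 -0.0736  0.1341] caddy x in tool [-1.    -0.001  0.   ] F [ 0.2 -4.   3.9]
pad [-0.0004 -0.0017  0.0026]
rib [0.0645 0.0921 0.0015]
```

Contact with the pad, and it's moving at about 4–5 N. I'll keep pressing until it reaches the stop.

Request:
move_arm:
  deltas:
    - [[0, 0, 0.002, 0, 1], [0, 0, 0.004, 0, 1], [0, 0, 0.005, 0, 1], [0, 0, 0.006, 0, 1], [0, 0, 0.006, 0, 1], [0, 0, 0.006, 0, 1]]

```text
clock: 3.3
position: [0.4969, 0.096, 0.1297]
ee_rot: [0.001, 0.852, 0.524, 0.0]
contact_force: [-1.3, -3.9, 10.0]
width: 0.0002
gripper_force: 4.8
```

Request:
move_arm:
  deltas:
    - [[0, 0, 0.001, 0, 1], [0, 0, 0.002, 0, 1], [0, 0, 0.002, 0, 1], [0, 0, 0.002, 0, 1]]

```text
clock: 3.7
position: [0.4969, 0.096, 0.1294]
ee_rot: [0.001, 0.852, 0.524, 0.001]
contact_force: [-3.5, -4.0, 18.2]
width: -0.0003
gripper_force: 8.9
```

The pad is on its stop: the force has climbed to 18 N with no further travel. Now I'll lift and go behind the rib.

Request:
move_arm:
  deltas:
    - [[0, 0, -0.04, 0, 1], [0, 0, -0.075, 0, 1], [0.05, 0.045, -0.075, 0, 1], [0.102, 0.092, -0.075, 0, 1], [0.102, 0.092, -0.075, 0, 1], [0.102, 0.092, -0.075, 0, 1], [0.102, 0.092, -0.075, 0, 1], [0.102, 0.092, -0.075, 0, 1]]

```text
clock: 4.5
position: [0.5968, 0.1358, 0.1867]
ee_rot: [-0.001, 0.852, 0.524, -0.001]
contact_force: [-1.0, -0.9, -0.6]
width: 0.0004
gripper_force: 0.0
```

```bash
python3 rel.py; python3 -c "
from rig import manip;import cv2
cv2.imwrite('pics/side2.png',cv2.resize(manip.get_image('side')[100:260,230:430,::-1],None,fx=4,fy=3.75,interpolation=cv2.INTER_CUBIC))"
```

```text
t 4.5 tcp in caddy [-0.0941 -0.0024  0.1867] caddy x in tool [-1.    -0.     0.001] F [-1.  -0.9 -0.6]
pad [-0.1013 -0.0906  0.0687]
rib [-0.0363  0.0032  0.0672]
```

View pics/side2.png

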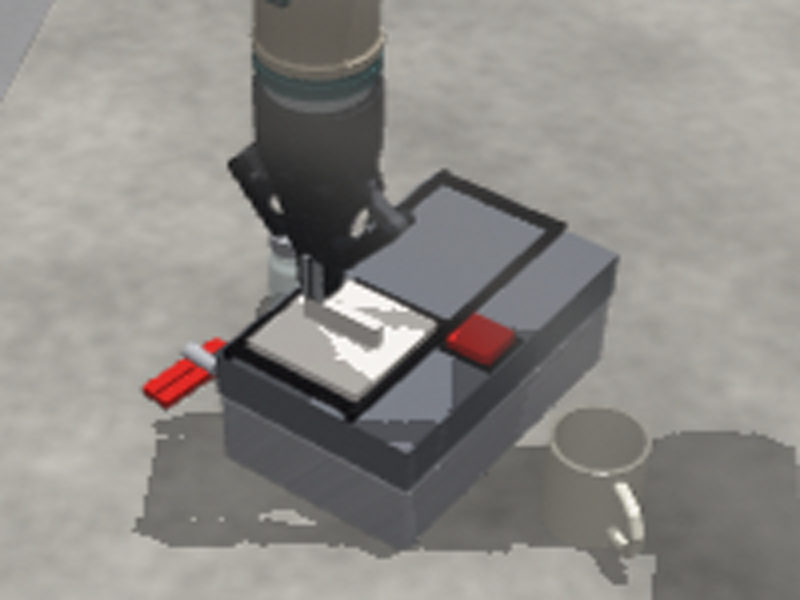

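The pad is lower, at about (482,338), and the catch bar has gone below the deck. The fingers are above the plate behind the rib, so I'll lower them and start the push.

Request:
move_arm:
  deltas:
    - [[0, 0.003, 0.03, 0, 1], [0, 0.003, 0.05, 0, 1], [0, 0.003, 0.06, 0, 1], [0, 0.003, 0.063, 0, 1], [0, 0.003, 0.063, 0, 1], [-0.005, 0.003, 0.063, 0, 1], [-0.01, 0.003, 0.063, 0, 1], [-0.015, 0.003, 0.063, 0, 1], [-0.02, 0.003, 0.063, 0, 1], [-0.025, 0.003, 0.063, 0, 1], [-0.03, 0.003, 0.063, 0, 1], [-0.03, 0.003, 0.063, 0, 1]]

```text
clock: 5.75
position: [0.5901, 0.113, 0.1371]
ee_rot: [0.0, 0.852, 0.524, 0.0]
contact_force: [0.9, 1.1, 1.4]
width: -0.0001
gripper_force: 0.5
```

```bash
python3 rel.py
```

```text
t 5.75 tcp in caddy [-0.0707  0.0019  0.1371] caddy x in tool [-1.  0.  0.] F [0.9 1.1 1.4]
pad [-0.0721 -0.0961  0.0063]
rib [-0.0071 -0.0023  0.0051]
```

Request:
move_arm:
  deltas:
    - [[-0.01, -0.002, 0, 0, 1], [-0.02, -0.002, 0, 0, 1], [-0.03, -0.002, 0, 0, 1], [-0.04, -0.002, 0, 0, 1], [-0.05, -0.002, 0, 0, 1], [-0.06, -0.002, 0, 0, 1], [-0.07, -0.002, 0, 0, 1], [-0.08, -0.002, 0, 0, 1], [-0.09, -0.002, 0, 0, 1], [-0.1, -0.002, 0, 0, 1], [-0.11, -0.002, 0, 0, 1], [-0.12, -0.002, 0, 0, 1]]

```text
clock: 6.95
position: [0.545, 0.028, 0.1368]
ee_rot: [-0.0, 0.852, 0.524, -0.0]
contact_force: [1.4, 2.3, 1.4]
width: 0.0003
gripper_force: 1.4
```

Request:
move_arm:
  deltas:
    - [[-0.002, 0, 0, 0, 1], [-0.002, 0, 0, 0, 1], [-0.002, 0, 0, 0, 1]]

```text
clock: 7.25
position: [0.5439, 0.0267, 0.1363]
ee_rot: [-0.0, 0.852, 0.524, -0.001]
contact_force: [-0.3, -0.6, -0.1]
width: -0.0001
gripper_force: 0.0
```

```bash
python3 rel.py
```

```text
t 7.25 tcp in caddy [ 0.0272 -0.0005  0.1363] caddy x in tool [-1.    -0.001  0.002] F [-0.3 -0.6 -0.1]
pad [ 0.0503 -0.0931  0.0054]
rib [0.1152 0.0006 0.0039]
```

Next I'll back off a little from the rib, lift clear and move aside for a check.

Request:
move_arm:
  deltas:
    - [[0.008, 0, 0, 0, 1], [0.012, 0, 0, 0, 1], [0.012, 0, -0.05, 0, 1], [0.012, 0, -0.1, 0, 1], [-0.05, 0, -0.12, 0, 1], [-0.1, 0, -0.12, 0, 1], [-0.15, 0, -0.12, 0, 1], [-0.2, 0, -0.12, 0, 1], [-0.2, 0, -0.12, 0, 1], [-0.2, 0, -0.12, 0, 1], [-0.2, 0, -0.12, 0, 1]]

```text
clock: 8.35
position: [0.4731, -0.1149, 0.2328]
ee_rot: [-0.0, 0.851, 0.525, 0.0]
contact_force: [0.0, -0.2, 0.5]
width: 0.0
gripper_force: 0.0
```

```bash
python3 rel.py; python3 -c "
from rig import manip;import cv2,numpy as np
a=cv2.resize(manip.get_image('side')[120:260,230:430,::-1],None,fx=4,fy=4,interpolation=cv2.INTER_CUBIC)
cv2.imwrite('pics/side3.png',a)
a=manip.get_image('top')[:,:,::-1];cv2.imwrite('pics/top3.png',a)"
```

```text
t 8.35 tcp in caddy [1.855e-01 2.000e-04 2.328e-01] caddy x in tool [-1.    -0.001 -0.001] F [ 0.  -0.2  0.5]
pad [ 0.2481 -0.0937  0.1262]
rib [3.130e-01 2.000e-04 1.249e-01]
```

View pics/side3.png

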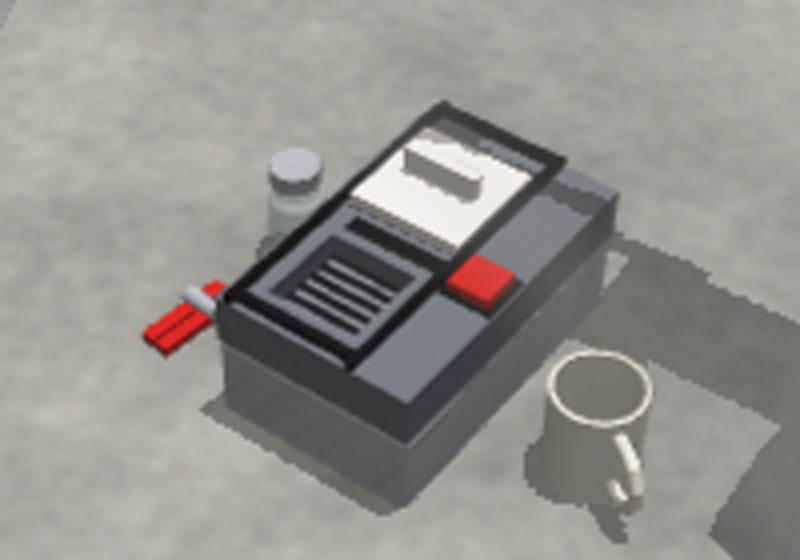

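View pics/top3.png

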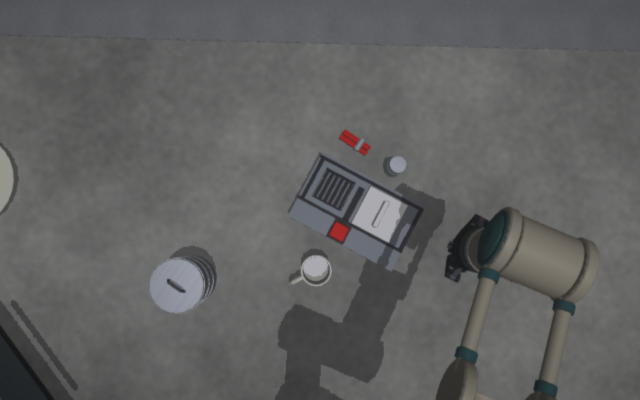

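The opening is fully uncovered in both views. In the side crop the filter is at about (345,290), the cover lies flat at (440,190) between the rails, and the pad is in at (480,282). The bystanders are at the same pixels as before, so I'll hand it in.

```bash
python3 -c "
from rig import manip;print(manip.sign_off())"
```

```text
the job is handed in; nothing more can be done
None
```

The job is handed in (no verdict was returned): the tab is pressed in to its stop, the cover lies flat at about caddy x +43 mm with the filter opening clear, and the creamer, shaker, clip and tins look unmoved in the final pictures.

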